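# Jam the clamp bar of the tube-block bay with its thumb wedge

### The job

Two identical clamping bays are fixed to the bench; one of them holds an aluminium heat block. In that bay, slide the thumb wedge along its ramp, thin end first, until it jams the sliding bar tight against the heat block, so that it all stays clamped when you let go. Leave the wedge of the empty bay where it is.

Things in the scene. Friction and masses are not known exactly. Their poses are not given: they have to be found in the camera images.
- wedge_1: Loose thumb wedge of the bay with the heat block: steel (mm), 85 long, 20 high, 34 wide at the rear, 17 at the thin end; at the rear an upright black tab, 16 x 16, top 60 above the underside (70 above the bench). Origin: underside, below the tab's centre. +z up, +y to the thin end (rear face y=-8, thin end y=77), +x to the bar. Push the tab from behind, or pinch it, 40 to 70 mm above the bench.
- bar_1: Clamp bar of that bay, steel, 20 x 120 x 20 mm (x, y, z), between wedge and heat block. Origin: centre of underside, 10 mm above the bench. It slides along its +x (parallel to the wedge's +x), 8 mm until the block meets the fence; then its rubber face gives 1 to 3 mm. A 1 to 2 N spring returns it. The wedge moves at under 8 N, then stiffens over 15 mm: press it to about 20 N, let go: it holds.
- heat_block: Aluminium heat block with 18 wells, 68 x 116 x 21 mm (x, y, z), loose on its bay's 10 mm base plate between bar and fence; origin: centre of underside. Tops above the bench: block 31, bar 30, guides 32, fence 34, ramp 36 mm; only the tabs are higher. The ramp's 5 mm lip holds the wedge's sloped edge down.
- wedge_2: Thumb wedge of the empty bay, identical to wedge_1 with the same origin and axes; to be left alone. Both run along their own +y and, guided by the ramp (11 degrees), drift 0.2 mm towards +x for each mm; wedge_1 meets resistance after 45 to 65 mm and jams within the next 15 mm.
There are look-alikes about, which are no part of the job. Leave any green or pink look-alike of the wedge_1 alone.

How it is judged:
By the outcome, as a careful person would: the job done as asked, in the order asked, and still so for the second after the job is handed in, with the robot touching nothing.
It also fails if it takes over 29 s, if anything falls off the work surface, if the arm or the gripper's body presses on something with over 40 N, if the wrist force passes 120 N, or if a joint passes its speed limit or range.

### The arm

A 6-joint arm with a two-finger parallel gripper is mounted at the origin on a cart in front of the work surface, level with it; the furniture and walls round the work are solid. World frame = base frame: x ahead of the robot, y to its left, z up, the work surface at z = 0. Lengths are in mm, angles in rad, forces in N, time in s.
With the tool pointing down it reaches from about 375 to 900 mm from the base axis. Payload 3.1 kg.
Tool frame: the origin (TCP) lies midway between the tips of the shut fingers; the grasp point (between the pads) lies 19 mm behind it; z points along the fingers, x is the direction in which the jaws open and shut, and the axes are right-handed (so a half turn about z gives the same grasp; the last joint's range is limited). The gripper opens to 87 mm and grips with 3 to 60 N. Pads are 19 mm wide; open, the fingers measure 117 mm over their backs; the gripper's body (75 mm by 190 mm) begins 51 mm behind the grasp point.
Start: joints at [-1.323, 0.527, 1.433, -0, 1.181, -0.178], TCP at [258.744, -568.901, 189.048] pointing down, gripper open.
Joint ranges: [-3.08, 3.08], [-0.75, 2.2], [0.22, 2.44], [-1.43, 4.57], [0, 2.65], [-2.85, 2.85]. Speed limits (rad/s): [2.79, 2.79, 3.14, 3.14, 3.14, 3.14].

### API

Orientations are given as [roll, pitch, yaw] about the fixed x, y, z axes, in that order (R = Rz(yaw) Ry(pitch) Rx(roll)).
In Python, from rig import manip gives the robot as it stands.
- The arm moves only by the tool move_arm, never from a script. Its argument "targets" is text: rows parted by semicolons, each of 7 numbers parted by spaces: the shift along the tool's x, y, z as a fraction of full scale, then the turn, a rotation vector about the tool's x, y, z as a fraction of full scale, then the gripper's target within -1 to 1 (fully open at 1, half-way at 0, shut at -1). In form: tx ty tz wx wy wz fingers; .... A call has 1 to 5 rows; each row is the pose to reach, as a shift and turn from the pose commanded when the call began, along the tool's axes at that moment; what a row does not reach only later rows make up. Full scale, the value 1, is 0.1 m for a shift and 90 degrees for a turn. A row lasts 1/10 s, in which the tool goes at most 50 mm and 8.59 degrees, less where a joint would pass 70% of its speed; a pose out of reach is approached as far as the arm can. A call with a number of a shift or a turn outside -1 to 1 is refused whole. A call with a gripper value outside its range is refused whole. The fingers move at their own pace and stop on an object; "grip_force" is the grip in N (left out, the last holds). Time passes only in rows, so rows that repeat a pose let the fingers close. It gives the time, the measured TCP pose, the force and the opening at its end, in the units of the state.
- manip.state(): the state, without advancing time (a new reading comes with each control period).
- manip.grab_frame(name): name is "side" or "top" or "wrist"; returns a dict with "color" (384x512x3 uint8, red, green, blue), "vfov" (degrees; the focal length in pixels is half the picture's height over the tangent of half this angle, whatever the lens; pixels are square), "cx", "cy" (the principal point, pixels), "D" ([k1, k2, p1, p2, k3] as OpenCV has them; the pictures are not rectified), "R" (3x3) and "t" (3): a world point X has camera coordinates R X + t. Camera axes: x right, y down, z forward; pixel columns grow to the right and rows downward; lengths in mm; the calibration is good to about 2 mm. A picture is of the moment at which its call begins. There is no depth.
- manip.close_job(): hands the job in, once; it reports no verdict.
The state is a dict: "clock": time; "joint_positions": joint angles; "dq": joint speeds; "tau": joint torques, N m; "position": TCP position; "orientation": TCP orientation; "ft_force": force on the tool from outside, world axes, zero at the start; "wrist_torque": the same for the moment, N m; "grip_width": finger opening in mm.
Only numpy, scipy, OpenCV 4.12 (cv2) and the standard library are available. Lean on these libraries where they do the work, as an engineer would, in place of code of your own. Each camera call takes 0.05 s, during which the arm holds its last target.

## Working session

There is one attempt and no reset: what is moved stays moved. The work goes in short steps, Python scripts to look and compute and a tool call to move; the robot and the scene stay as the last step left them, time stands still between calls to the robot, and variables do not carry over. Pictures are saved under pics/ and viewed, and the job is handed in when it is done.

Besides the shell and the picture viewer there is one more tool, called after "Emit:" in YAML: its name, and indented under it one key for each argument. move_arm: Moves the arm, as the interface text tells. Shift numbers are shares of 0.1 m and turn numbers shares of 90 degrees, none past 1 either way. Its arguments: {"type":"object","properties":{"targets":{"type":"string"},"grip_force":{"type":"number"}},"required":["targets"]}

```bash
mkdir -p pics; python3 - <<'E'
from rig import manip
import cv2,pickle
print(manip.state())
d={}
for n in ["side","top","wrist"]:
    f=manip.grab_frame(n); d[n]=f
    cv2.imwrite(f"pics/{n}0.png",cv2.resize(f["color"][:,:,::-1],(800,600),interpolation=cv2.INTER_CUBIC))
    print(n,f["vfov"],f["cx"],f["cy"],f["D"],f["R"],f["t"])
pickle.dump(d,open("f0.pkl","wb"))
E
```

```text
{'clock': 0.0, 'joint_positions': array([-1.32250615e+00,  5.28441960e-01,  1.43392687e+00,  9.05033452e-06,
        1.18138857e+00, -1.78540265e-01]), 'dq': array([ 2.97239183e-04, -7.85791481e-04,  2.44125948e-05, -5.65791279e-04,
       -5.35203488e-04,  4.00175017e-04]), 'tau': array([-1.43524649e-03, -4.40047109e+01, -1.76590580e+01,  6.31056377e-02,
        5.81152167e-02, -1.76462609e-04]), 'position': array([ 258.54541204, -568.12114447,  188.07877446]), 'orientation': array([-3.14119998e+00,  2.12885368e-03, -1.14396891e+00]), 'ft_force': array([-0.18248794,  0.89797706,  0.45893876]), 'wrist_torque': array([ 0.05906839, -0.01379478, -0.00379636]), 'grip_width': 86.90009317134535}
side 57.11829059877769 257.9721655761458 197.2864869982061 [-0.10037503  0.          0.          0.          0.        ] [[ 8.43854727e-01 -5.36571672e-01  1.99756164e-04]
 [-3.08238658e-01 -4.85064966e-01 -8.18352558e-01]
 [ 4.39201695e-01  6.90509102e-01 -5.74716496e-01]] [-462.19452736  114.51203278 1139.92216138]
top 54.716780091384145 257.1346560076599 183.26014298799984 [-0.0199533  0.         0.         0.         0.       ] [[ 0.02692727 -0.99940244  0.02167227]
 [-0.99678799 -0.02847998 -0.07485054]
 [ 0.07542304 -0.01958713 -0.99695923]] [-146.68102639  461.92164196 1187.98669826]
wrist 64.75714451252244 256.5533600439766 191.21576043279407 [-0.04497132  0.          0.          0.          0.        ] [[ 0.41536631 -0.90965285 -0.00158733]
 [-0.86925415 -0.39743248  0.29401469]
 [-0.26808216 -0.120744   -0.95579958]] [-623.38738837  -37.99528976  391.78197385]
```

View pics/top0.png

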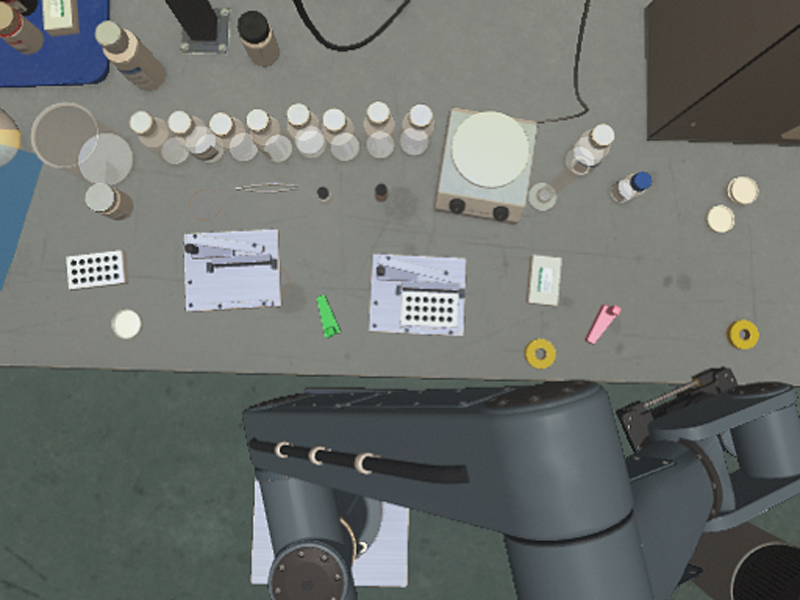

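View pics/side0.png

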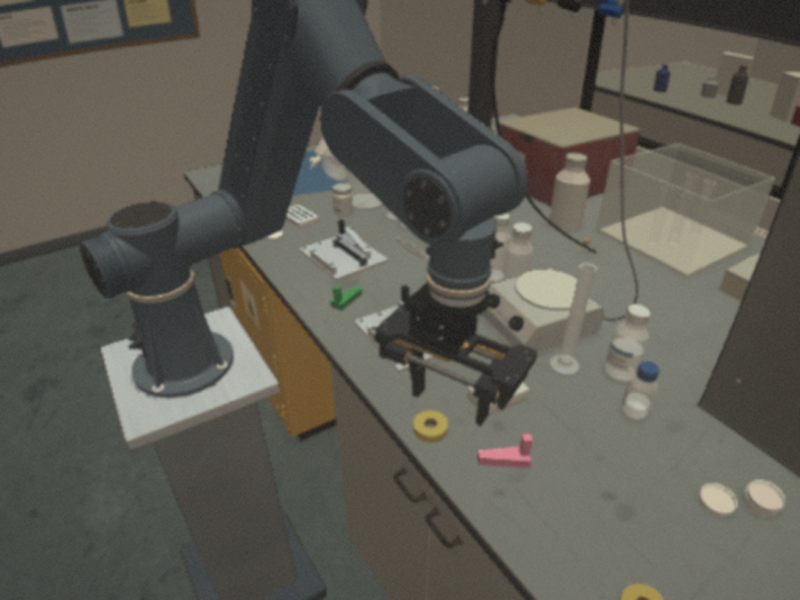

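View pics/wrist0.png

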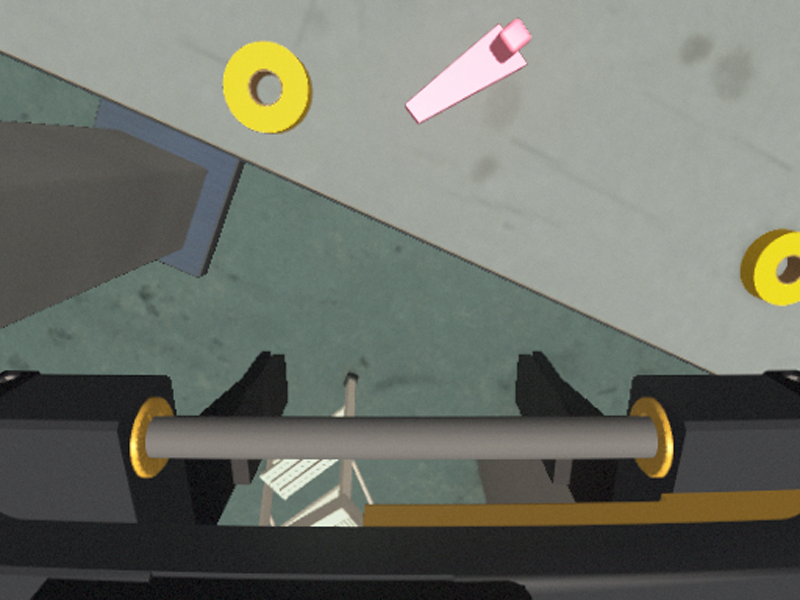

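The top view shows the bay with the heat block (block at about 430,310). Its black tab is at about (381,272), with the thin end pointing right, roughly world -y. The empty bay is at about (232,270). I'll enlarge this.

```bash
cat > h.py <<'E'
import numpy as np,cv2,pickle
def K(f):
    F=f["color"].shape[0]/2/np.tan(np.radians(f["vfov"]/2)); return np.array([[F,0,f["cx"]],[0,F,f["cy"]],[0,0,1.]])
def p2w(f,uv,z):
    n=cv2.undistortPoints(np.array([[uv]],float),K(f),np.array(f["D"],float)).ravel()
    R=np.array(f["R"]);t=np.array(f["t"]); d=R.T@np.array([n[0],n[1],1]); c=-R.T@t
    return c+d*(z-c[2])/d[2]
def w2p(f,X):
    return cv2.projectPoints(np.array([X],float),cv2.Rodrigues(np.array(f["R"]))[0],np.array(f["t"],float),K(f),np.array(f["D"],float))[0].ravel()
def crop(f,x0,y0,w,h,s,name):
    cv2.imwrite(name,cv2.resize(f["color"][y0:y0+h,x0:x0+w,::-1],None,fx=s,fy=s,interpolation=cv2.INTER_CUBIC))
E
python3 - <<'E'
from h import *
d=pickle.load(open("f0.pkl","rb"));crop(d["top"],230,155,75,65,10,"pics/topcrop.png")
E
```

```text
(no output)
```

View pics/topcrop.png

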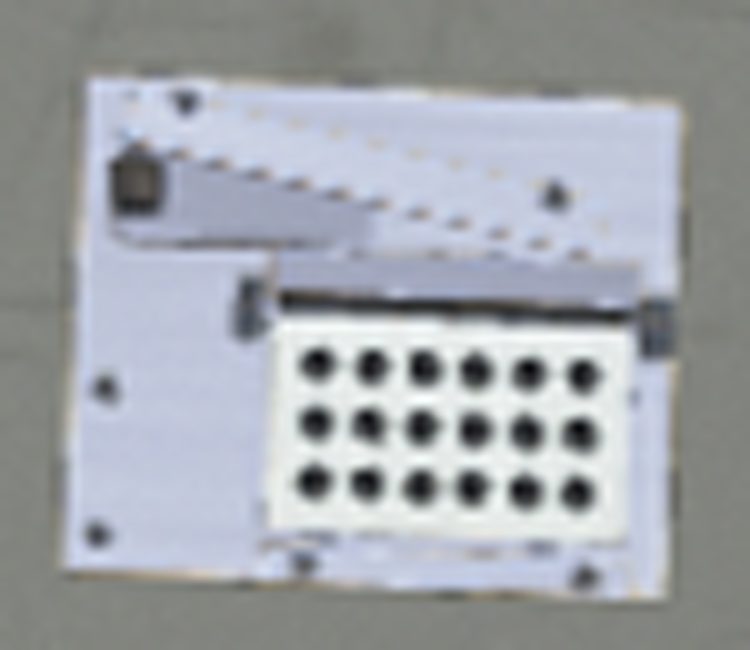

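```bash
python3 - <<'E'
from h import *
f=pickle.load(open("f0.pkl","rb"))["top"]
g=lambda x,y,z:p2w(f,(230+x/10-.45,155+y/10-.45),z)
W=[(318,365),(583,375),(578,492),(315,480)]
B=[g(x,y,31) for x,y in W]
for b in B: print(b.round(1))
P=[(85,75),(685,100),(668,600),(63,570)]
B=[g(x,y,10) for x,y in P]
for b in B: print('plate',b.round(1))
e=[np.degrees(np.arctan2(*(B[j]-B[i])[1::-1])) for i,j in((0,1),(3,2),(3,0),(2,1))];print(e)
print('tabtop',g(140,180,70), 'rear bottom edge',g(112,235,30),g(275,245,30),'thin',g(375,225,30))
E
```

```text
[ 440.2 -147.8   31. ]
[ 439.3 -233.2   31. ]
[ 401.7 -232.4   31. ]
[ 403.2 -147.8   31. ]
plate [534.6 -69.4  10. ]
plate [ 532.2 -267.2   10. ]
plate [ 367.7 -264.7   10. ]
plate [372.2 -67.2  10. ]
[np.float64(-90.69323410532472), np.float64(-91.29597484371945), np.float64(-0.7623194000643622), np.float64(-0.8663882160015737)]
tabtop [494.22255441 -89.54149982  70.        ] rear bottom edge [480.2989933  -80.33858119  30.        ] [ 478.57856289 -132.95045081   30.        ] thin [ 485.98744236 -165.0550306    30.        ]
```

Emit:
move_arm:
  targets: "-0.2 -0.2 0 0 0 -0.09 -1; -0.4 -0.4 0 0 0 -0.18 -1; -0.6 -0.6 0 0 0 -0.27 -1; -0.75 -0.8 0 0 0 -0.36 -1; -0.9 -1 0 0 0 -0.45 -1"
  grip_force: 20

```text
clock: 0.65
position: [312.7, -444.3, 188.8]
orientation: [-3.141, 0.0, -0.432]
ft_force: [-0.2, -0.0, 0.7]
grip_width: 54.9
```

Emit:
move_arm:
  targets: "0.04 -0.33 0 0 0 -0.09 -1; 0.08 -0.66 0 0 0 -0.18 -1; 0.12 -1 0 0 0 -0.268 -1; 0.12 -1 0 0 0 -0.268 -1"

```text
clock: 1.05
position: [366.6, -355.7, 188.7]
orientation: [-3.138, 0.001, -0.011]
ft_force: [0.0, -0.1, -0.1]
grip_width: 22.8
```

Emit:
move_arm:
  targets: "0.2 -0.4 0 0 0 0 -1; 0.4 -0.7 0 0 0 0 -1; 0.6 -1 0 0 0 0 -1"

```text
clock: 1.35
position: [427.6, -260.6, 189.0]
orientation: [3.141, 0.0, -0.018]
ft_force: [0.6, -0.7, 0.2]
grip_width: 3.2
```

Emit:
move_arm:
  targets: "0.2 -0.4 0 0 0 0 -1; 0.4 -0.7 0 0 0 0 -1; 0.6 -1 0 0 0 0 -1"

```text
clock: 1.65
position: [489.6, -161.3, 189.0]
orientation: [3.141, 0.0, -0.017]
ft_force: [0.3, -0.6, 0.5]
grip_width: 0.7
```

Emit:
move_arm:
  targets: "0 -0.4 0 0 0 0 -1; 0 -0.7 0 0 0 0 -1; 0 -1 0 0 0 0 -1;0 -1 0 0 0 0 -1"

```text
clock: 2.05
position: [489.7, -59.3, 188.8]
orientation: [-3.14, 0.002, -0.014]
ft_force: [-0.2, -1.0, 0.3]
grip_width: 0.6
```

```bash
python3 - <<'E'
from rig import manip
from h import *
d={n:manip.grab_frame(n) for n in("wrist","side")}
pickle.dump(d,open("f1.pkl","wb"))
crop(d["wrist"],0,0,512,384,1.5,"pics/w1.png")
crop(d["side"],180,130,110,80,7,"pics/s1.png")
s=manip.state();print(s["clock"],s["position"],s["orientation"])
E
```

```text
2.15 [490.79016364 -62.24826198 189.049229  ] [ 3.14081979e+00 -2.43662812e-04 -1.54176653e-02]
```

View pics/w1.png

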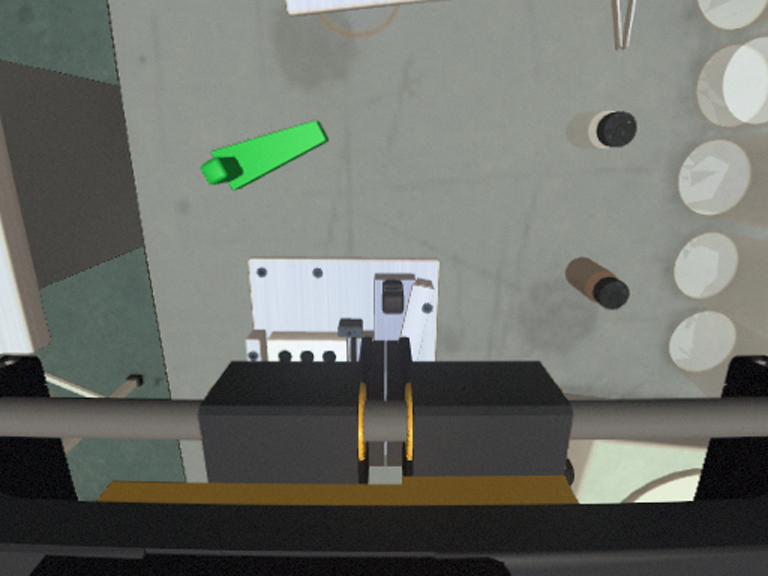

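View pics/s1.png

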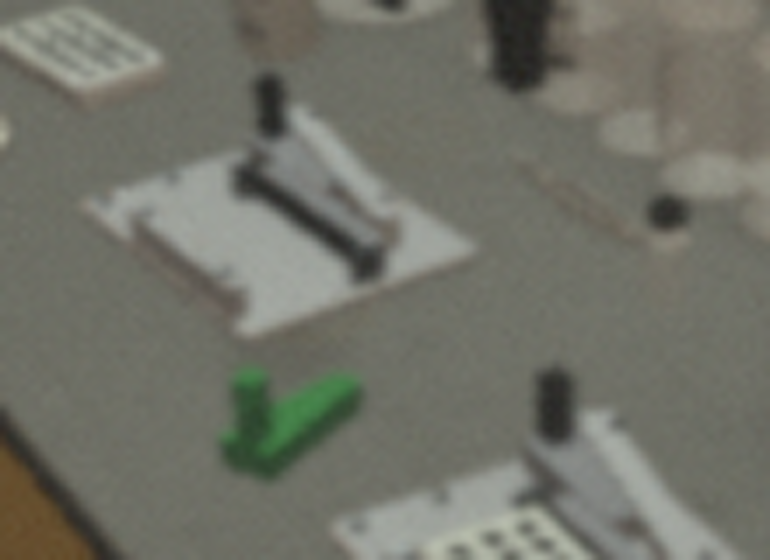

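```bash
python3 - <<'E'
from h import *
d=pickle.load(open("f1.pkl","rb"));crop(d["wrist"],230,170,60,60,10,"pics/w1c.png")
E
```

```text
(no output)
```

View pics/w1c.png

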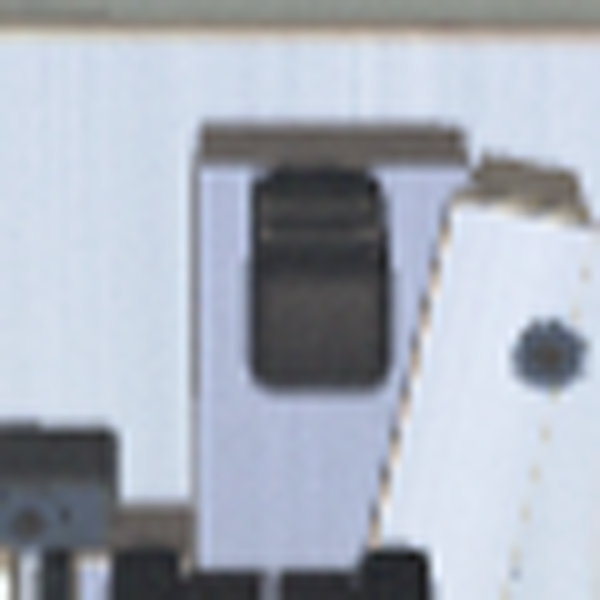

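```bash
python3 - <<'E'
from h import *
f=pickle.load(open("f1.pkl","rb"))["wrist"]
g=lambda x,y,z:p2w(f,(230+x/10-.45,170+y/10-.45),z).round(1)
print(g(320,328,70),g(250,328,70),g(390,328,70),g(320,265,70),g(320,390,70))
print('rear',g(200,163,30),g(465,163,30),g(330,125,10))
E
```

```text
[493.2 -87.9  70. ] [485.5 -87.8  70. ] [500.9 -88.   70. ] [493.3 -80.6  70. ] [493.2 -95.2  70. ]
rear [479.2 -80.3  30. ] [511.5 -80.7  30. ] [495.4 -81.2  10. ]
```

Emit:
move_arm:
  targets: "0.02 -0.06 0.25 0 0 0 -1; 0.02 -0.06 0.5 0 0 0 -1; 0.02 -0.06 0.75 0 0 0 -1; 0.02 -0.06 0.95 0 0 0 -1"

```text
clock: 2.55
position: [492.8, -57.9, 92.8]
orientation: [3.141, 0.0, -0.019]
ft_force: [0.3, -0.2, 0.5]
grip_width: 0.4
```

Emit:
move_arm:
  targets: "0 0 0.2 0 0 0 -1; 0 0 0.4 0 0 0 -1; 0 0 0.46 0 0 0 -1; 0 0 0.46 0 0 0 -1"

```text
clock: 2.95
position: [492.4, -57.1, 47.3]
orientation: [-3.141, 0.002, -0.018]
ft_force: [0.1, -0.1, -0.9]
grip_width: 0.3
```

```bash
python3 - <<'E'
from rig import manip
from h import *
d={n:manip.grab_frame(n) for n in("wrist","side")}
pickle.dump(d,open("f2.pkl","wb"))
crop(d["wrist"],150,120,240,180,3,"pics/w2.png")
crop(d["side"],220,150,100,75,7,"pics/s2.png")
s=manip.state();print(s["clock"],s["position"],s["orientation"],s["ft_force"])
E
```

```text
3.05 [493.35329011 -56.98570073  48.52535027] [ 3.14111339e+00 -1.16889736e-03 -1.72445274e-02] [-0.60684237  0.18130138  0.0639601 ]
```

View pics/w2.png

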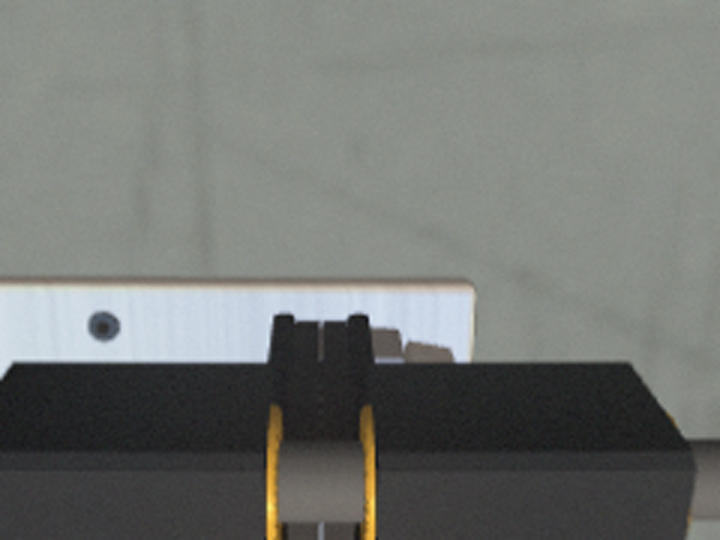

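View pics/s2.png

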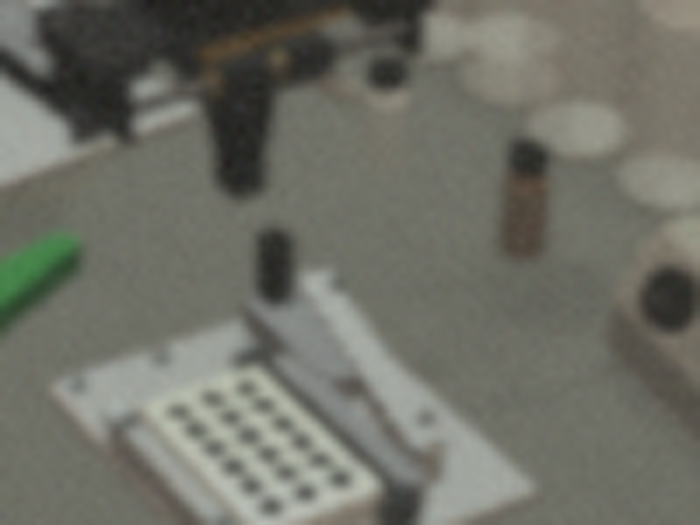

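The side view shows the shut fingers (240,190) behind the tab (275,265), clear and level with it. Now I'll push along tool +y, drifting toward -x.

Emit:
move_arm:
  targets: "0 0.08 0 0 0 0 -1; 0 0.15 0 0 0 0 -1; -0.01 0.22 0 0 0 0 -1; -0.03 0.29 0 0 0 0 -1; -0.04 0.36 0 0 0 0 -1"

```text
clock: 3.55
position: [487.8, -92.7, 48.2]
orientation: [3.142, -0.0, -0.016]
ft_force: [0.3, 0.2, 0.3]
grip_width: 0.5
```

Emit:
move_arm:
  targets: "-0.01 0.05 0 0 0 0 -1; -0.02 0.1 0 0 0 0 -1; -0.03 0.15 0 0 0 0 -1; -0.04 0.2 0 0 0 0 -1; -0.04 0.2 0 0 0 0 -1"

```text
clock: 4.05
position: [483.8, -112.6, 48.0]
orientation: [3.141, -0.0, -0.017]
ft_force: [-0.2, 0.9, 0.8]
grip_width: 0.4
```

```bash
python3 - <<'E'
from rig import manip
from h import *
d={n:manip.grab_frame(n) for n in("top","side")}
crop(d["top"],230,140,90,80,8,"pics/t3.png")
crop(d["side"],220,150,100,75,7,"pics/s3.png")
s=manip.state();print(s["clock"],s["position"],s["orientation"],s["ft_force"])
E
```

```text
4.15 [ 483.70443865 -111.97935241   48.02233396] [-3.14145117e+00  8.58515985e-05 -1.65002036e-02] [ 0.03371377 -0.01030551 -0.06333372]
```

View pics/s3.png

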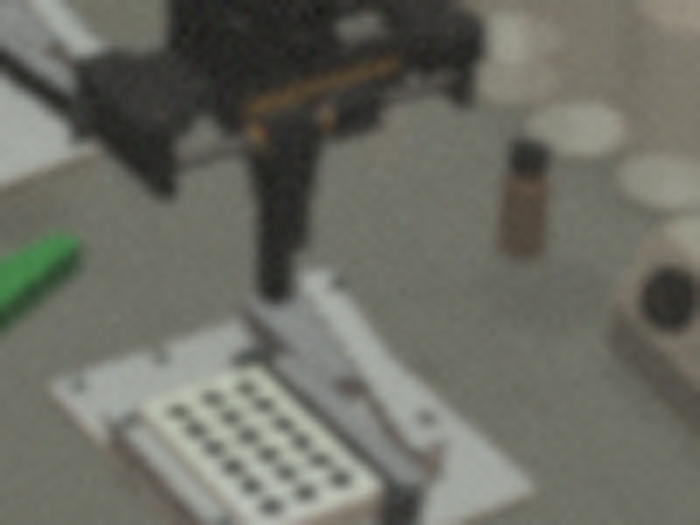

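```bash
python3 - <<'E'
from h import *
f=pickle.load(open("f2.pkl","rb"))["side"]
for X in [(493,-57,48),(484,-112,48),(493,-88,70),(493,-88,30),(493,-80,10)]: print(X,((w2p(f,X)-[220,150])*7).round())
E
```

```text
(493, -57, 48) [236. 237.]
(484, -112, 48) [278. 292.]
(493, -88, 70) [268. 229.]
(493, -88, 30) [268. 294.]
(493, -80, 10) [260. 318.]
```

View pics/t3.png

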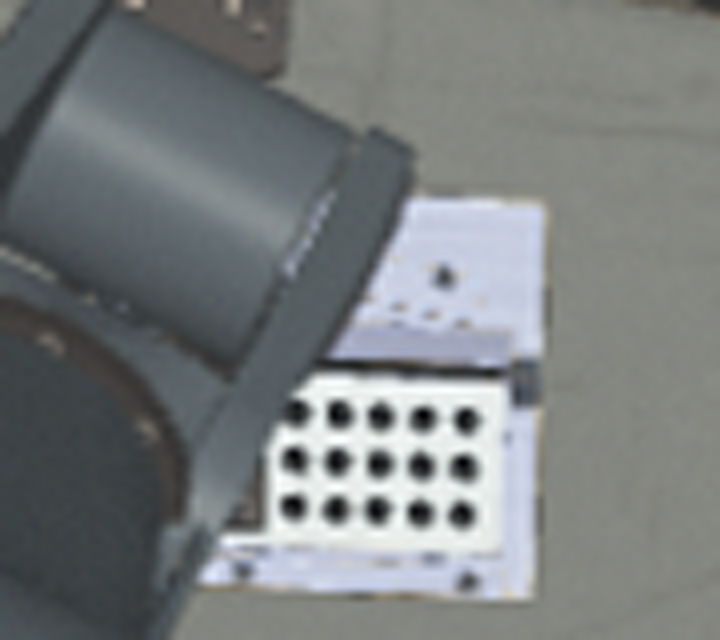

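```bash
python3 - <<'E'
from h import *
D=pickle.load(open("f2.pkl","rb"));f=D["wrist"]
for z in (48,60,77): 
  for dy in (-9.5,0,9.5): print(z,dy,w2p(f,(493,-57+dy,z)).round(1))
print(-f["R"].T@f["t"])
crop(D["side"],220,150,70,60,10,"pics/s2c.png")
for z in (48,60,77):
  for dx,dy in ((-15,-9.5),(15,-9.5),(15,9.5),(-15,9.5)): print(z,dx,dy,((w2p(D["side"],(493+dx,-57+dy,z))-[220,150])*10).round())
E
```

```text
48 -9.5 [259.6 232.1]
48 0 [259.4 219.6]
48 9.5 [259.2 206.8]
60 -9.5 [259.7 239.7]
60 0 [259.5 226.6]
60 9.5 [259.3 213.1]
77 -9.5 [259.9 252. ]
77 0 [259.7 238. ]
77 9.5 [259.5 223.5]
[492.75168263  23.92492158 243.75349289]
48 -15 -9.5 [316. 363.]
48 15 -9.5 [386. 339.]
48 15 9.5 [358. 315.]
48 -15 9.5 [289. 339.]
60 -15 -9.5 [315. 335.]
60 15 -9.5 [386. 311.]
60 15 9.5 [358. 287.]
60 -15 9.5 [288. 311.]
77 -15 -9.5 [315. 295.]
77 15 -9.5 [386. 271.]
77 15 9.5 [358. 248.]
77 -15 9.5 [287. 271.]
```

View pics/s2c.png

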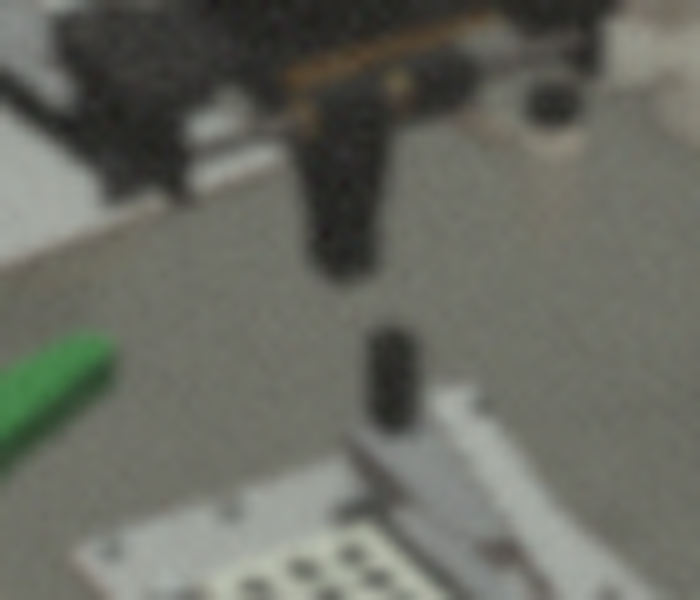

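```bash
python3 - <<'E'
from h import *
D=pickle.load(open("f0.pkl","rb"));c=np.array([258.7,-568.9,0]);a=-1.144
x=np.array([np.cos(a),np.sin(a),0]);y=np.array([np.sin(a),-np.cos(a),0])
for n in("wrist","side"):
 for z in(189,218):
  for sx in(-43.5,43.5):
   for sy in (-9.5,9.5): print(n,z,sx,sy,(w2p(D[n],c+sx*x+sy*y+[0,0,z])*800/512).round())
crop(D["side"],235,175,110,100,7,"pics/s0c.png")
E
```

```text
wrist 189 -43.5 -9.5 [305. 321.]
wrist 189 -43.5 9.5 [307. 360.]
wrist 189 43.5 -9.5 [503. 321.]
wrist 189 43.5 9.5 [500. 361.]
wrist 218 -43.5 -9.5 [290. 346.]
wrist 218 -43.5 9.5 [293. 391.]
wrist 218 43.5 -9.5 [518. 347.]
wrist 218 43.5 9.5 [514. 391.]
side 189 -43.5 -9.5 [424. 406.]
side 189 -43.5 9.5 [417. 414.]
side 189 43.5 -9.5 [479. 431.]
side 189 43.5 9.5 [473. 440.]
side 218 -43.5 -9.5 [425. 391.]
side 218 -43.5 9.5 [418. 399.]
side 218 43.5 -9.5 [481. 415.]
side 218 43.5 9.5 [475. 424.]
```

View pics/s0c.png

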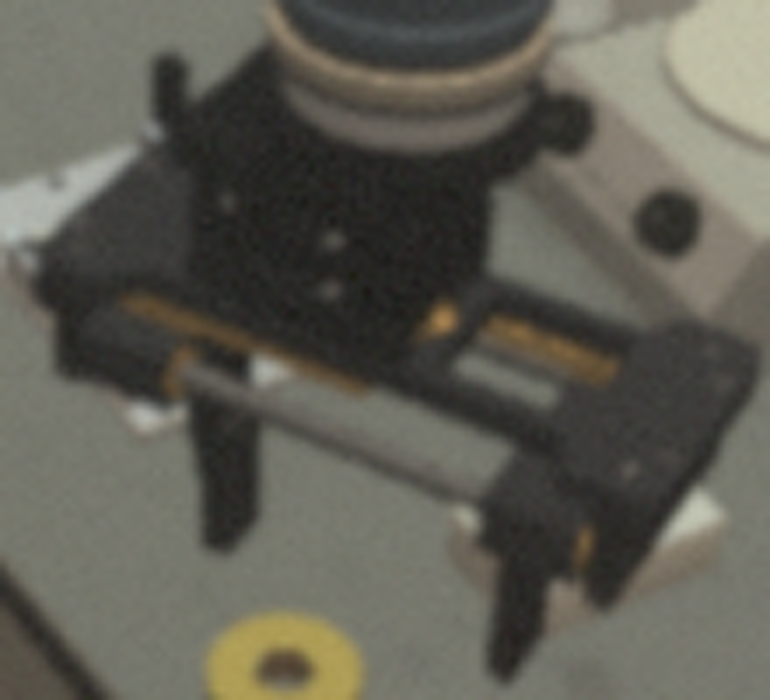

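In the side and wrist pictures the real fingertips sit about 28 mm above the reported TCP. The fingers therefore passed over the tab, with no contact and zero force. I'll back off, lower by 28 mm more, and check again.

Emit:
move_arm:
  targets: "0.02 -0.2 0 0 0 0 -1; 0.05 -0.4 0 0 0 0 -1; 0.09 -0.55 0 0 0 0 -1; 0.09 -0.57 0 0 0 0 -1;0.09 -0.57 0 0 0 0 -1"

```text
clock: 4.65
position: [493.6, -54.7, 48.1]
orientation: [3.141, 0.0, -0.015]
ft_force: [0.8, -0.4, 0.3]
grip_width: 0.1
```

Emit:
move_arm:
  targets: "0 0 0.1 0 0 0 -1; 0 0 0.2 0 0 0 -1; 0 0 0.28 0 0 0 -1; 0 0 0.28 0 0 0 -1"

```text
clock: 5.05
position: [492.4, -55.2, 18.4]
orientation: [-3.141, 0.003, -0.017]
ft_force: [-0.1, -0.1, 0.1]
grip_width: 0.2
```

```bash
python3 - <<'E'
from rig import manip
from h import *
d={n:manip.grab_frame(n) for n in("wrist","side")}
pickle.dump(d,open("f4.pkl","wb"))
crop(d["side"],220,150,70,60,10,"pics/s4.png")
s=manip.state();print(s["clock"],s["position"],s["orientation"],s["ft_force"])
E
```

```text
5.15 [493.27613936 -55.2573337   19.45206817] [-3.14120663e+00  1.21474876e-03 -1.66677803e-02] [0.64517278 0.49317939 0.51494072]
```

View pics/s4.png

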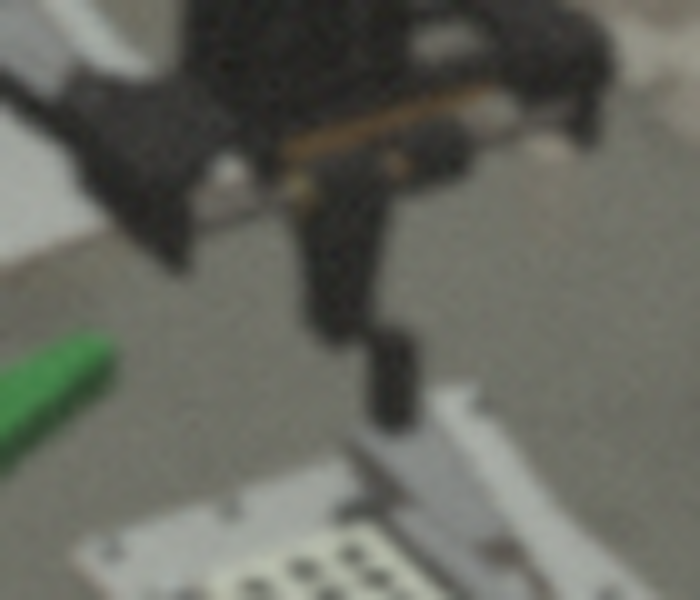

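The fingertips at (342,345) are now below the level of the tab top. I'll go 3 mm lower and push in stages, watching the force.

Emit:
move_arm:
  targets: "0 0.06 0.03 0 0 0 -1; 0 0.12 0.03 0 0 0 -1; 0 0.17 0.03 0 0 0 -1; -0.01 0.23 0.03 0 0 0 -1; -0.02 0.29 0.03 0 0 0 -1"

```text
clock: 5.65
position: [491.5, -84.7, 17.3]
orientation: [3.142, -0.001, -0.017]
ft_force: [0.6, 2.5, 1.4]
grip_width: 0.1
```

Emit:
move_arm:
  targets: "-0.01 0.03 0 0 0 0 -1; -0.015 0.06 0 0 0 0 -1; -0.02 0.1 0 0 0 0 -1; -0.02 0.1 0 0 0 0 -1"

```text
clock: 6.05
position: [488.8, -94.5, 17.0]
orientation: [3.141, 0.0, -0.016]
ft_force: [-0.1, 0.1, -0.6]
grip_width: 0.7
```

```bash
python3 - <<'E'
from rig import manip
from h import *
d={n:manip.grab_frame(n) for n in("wrist","side")}
crop(d["side"],220,150,100,75,7,"pics/s5.png")
s=manip.state();print(s["clock"],s["position"],s["orientation"],s["ft_force"])
E
```

```text
6.15 [488.73107088 -94.12815894  16.98068175] [ 3.14152545e+00  5.83748372e-04 -1.60270405e-02] [-0.33052086  0.38958203  0.17624298]
```

View pics/s5.png

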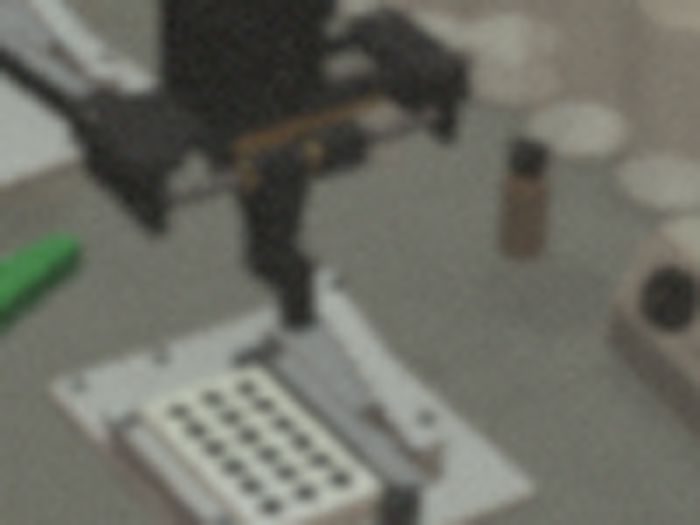

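The wedge is moving, with the tab now at (297,290). I'll continue.

Emit:
move_arm:
  targets: "-0.01 0.05 0 0 0 0 -1; -0.02 0.1 0 0 0 0 -1; -0.03 0.15 0 0 0 0 -1; -0.04 0.2 0 0 0 0 -1"

```text
clock: 6.55
position: [484.2, -113.8, 17.0]
orientation: [-3.141, 0.001, -0.016]
ft_force: [0.2, 3.8, 2.2]
grip_width: 0.7
```

Emit:
move_arm:
  targets: "-0.005 0.03 0 0 0 0 -1; -0.01 0.06 0 0 0 0 -1; -0.01 0.06 0 0 0 0 -1"

```text
clock: 6.85
position: [482.8, -120.1, 17.0]
orientation: [-3.141, 0.001, -0.016]
ft_force: [-2.1, 3.0, 2.6]
grip_width: 0.5
```

Emit:
move_arm:
  targets: "-0.005 0.02 0 0 0 0 -1; -0.01 0.04 0 0 0 0 -1; -0.01 0.04 0 0 0 0 -1"

```text
clock: 7.15
position: [482.0, -123.8, 17.0]
orientation: [-3.141, 0.001, -0.016]
ft_force: [-1.3, 4.1, 1.4]
grip_width: 0.2
```

Emit:
move_arm:
  targets: "-0.005 0.02 0 0 0 0 -1; -0.01 0.04 0 0 0 0 -1; -0.01 0.04 0 0 0 0 -1"

```text
clock: 7.45
position: [481.2, -127.8, 17.0]
orientation: [-3.141, 0.001, -0.016]
ft_force: [-0.1, 5.3, 1.6]
grip_width: 0.4
```

Emit:
move_arm:
  targets: "-0.003 0.015 0 0 0 0 -1; -0.006 0.03 0 0 0 0 -1; -0.006 0.03 0 0 0 0 -1"

```text
clock: 7.75
position: [480.6, -130.1, 17.1]
orientation: [-3.14, 0.0, -0.017]
ft_force: [0.4, 6.6, 2.4]
grip_width: 0.8
```

Emit:
move_arm:
  targets: "-0.002 0.01 0 0 0 0 -1; -0.004 0.02 0 0 0 0 -1; -0.004 0.02 0 0 0 0 -1"

```text
clock: 8.05
position: [480.3, -131.6, 17.2]
orientation: [-3.14, 0.0, -0.017]
ft_force: [1.5, 8.4, 3.4]
grip_width: 0.7
```

Emit:
move_arm:
  targets: "-0.002 0.01 0 0 0 0 -1; -0.004 0.02 0 0 0 0 -1; -0.004 0.02 0 0 0 0 -1"

```text
clock: 8.35
position: [480.0, -133.1, 17.2]
orientation: [-3.139, 0.0, -0.017]
ft_force: [1.8, 10.6, 5.3]
grip_width: 0.1
```

Emit:
move_arm:
  targets: "-0.002 0.01 0 0 0 0 -1; -0.004 0.02 0 0 0 0 -1; -0.004 0.02 0 0 0 0 -1"

```text
clock: 8.65
position: [479.6, -134.7, 17.3]
orientation: [-3.139, -0.0, -0.017]
ft_force: [2.7, 12.2, 4.7]
grip_width: 0.4
```

Emit:
move_arm:
  targets: "-0.002 0.01 0 0 0 0 -1; -0.004 0.02 0 0 0 0 -1; -0.004 0.02 0 0 0 0 -1"

```text
clock: 8.95
position: [479.3, -136.2, 17.4]
orientation: [-3.138, -0.0, -0.017]
ft_force: [3.1, 14.0, 5.5]
grip_width: 0.5
```

Emit:
move_arm:
  targets: "-0.002 0.01 0 0 0 0 -1; -0.004 0.02 0 0 0 0 -1; -0.004 0.02 0 0 0 0 -1"

```text
clock: 9.25
position: [478.9, -137.8, 17.5]
orientation: [-3.138, -0.0, -0.018]
ft_force: [3.7, 15.4, 7.2]
grip_width: 0.3
```

Emit:
move_arm:
  targets: "-0.002 0.01 0 0 0 0 -1; -0.004 0.02 0 0 0 0 -1; -0.004 0.02 0 0 0 0 -1"

```text
clock: 9.55
position: [478.6, -139.4, 17.6]
orientation: [-3.137, -0.001, -0.018]
ft_force: [3.9, 16.7, 8.2]
grip_width: 0.4
```

Emit:
move_arm:
  targets: "-0.002 0.01 0 0 0 0 -1; -0.004 0.02 0 0 0 0 -1; -0.004 0.02 0 0 0 0 -1"

```text
clock: 9.85
position: [478.2, -140.9, 17.7]
orientation: [-3.137, -0.001, -0.018]
ft_force: [6.2, 19.4, 8.9]
grip_width: 0.4
```

Emit:
move_arm:
  targets: "-0.001 0.008 0 0 0 0 -1; -0.002 0.016 0 0 0 0 -1; -0.002 0.016 0 0 0 0 -1"

```text
clock: 10.15
position: [478.0, -142.0, 17.7]
orientation: [-3.136, -0.001, -0.018]
ft_force: [5.5, 20.6, 9.4]
grip_width: 0.4
```

```bash
python3 - <<'E'
from rig import manip
from h import *
d={n:manip.grab_frame(n) for n in("side",)}
crop(d["side"],220,150,100,75,7,"pics/s6.png")
s=manip.state();print(s["clock"],s["position"],s["orientation"],s["ft_force"])
E
```

```text
10.2 [ 477.96640362 -142.00956089   17.72106895] [-3.13597633e+00 -5.30022054e-04 -1.83239453e-02] [ 6.51821979 20.52998253  9.80693178]
```

View pics/s6.png

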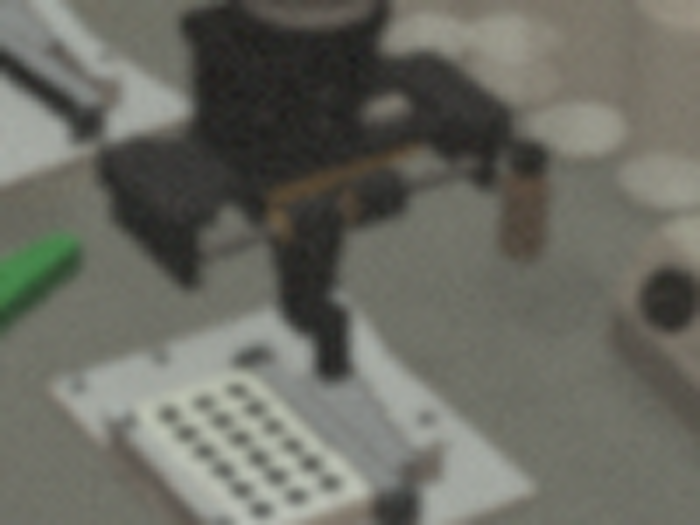

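The tab is now at (333,345), and the block has shifted against the fence with about 20.5 N of push. I'll let go.

Emit:
move_arm:
  targets: "0 -0.05 0 0 0 0 -1; 0 -0.15 0 0 0 0 -1; 0 -0.3 0 0 0 0 -1; 0 -0.4 0 0 0 0 -1;0 -0.5 -0.1 0 0 0 -1"

```text
clock: 10.7
position: [477.4, -95.3, 26.4]
orientation: [-3.141, 0.003, -0.016]
ft_force: [0.3, 0.9, -0.0]
grip_width: 0.6
```

Emit:
move_arm:
  targets: "0 0 -0.3 0 0 0 -1; 0 0 -0.6 0 0 0 -1; 0 0 -0.9 0 0 0 -1; 0 0 -1 0 0 0 -1"

```text
clock: 11.1
position: [480.2, -96.8, 130.2]
orientation: [3.139, -0.006, -0.016]
ft_force: [0.7, -0.0, 0.3]
grip_width: 0.6
```

Emit:
move_arm:
  targets: "-0.2 -0.3 -0.2 0 0 0 -1; -0.4 -0.7 -0.4 0 0 0 -1; -0.5 -1 -0.4 0 0 0 -1; -0.5 -1 -0.4 0 0 0 -1"

```text
clock: 11.5
position: [426.8, 7.7, 167.1]
orientation: [-3.14, 0.003, -0.012]
ft_force: [0.6, 0.3, -0.3]
grip_width: 0.5
```

```bash
python3 - <<'E'
from rig import manip
from h import *
d={n:manip.grab_frame(n) for n in("side","top")}
pickle.dump(d,open("f7.pkl","wb"))
crop(d["side"],170,110,170,125,4.5,"pics/s7.png")
crop(d["top"],230,155,75,65,9,"pics/t7.png")
s=manip.state();print(s["clock"],s["position"],s["ft_force"])
E
```

```text
11.6 [429.85071156   4.80052631 167.00808663] [ 0.48560795 -1.33996477 -0.12014825]
```

View pics/s7.png

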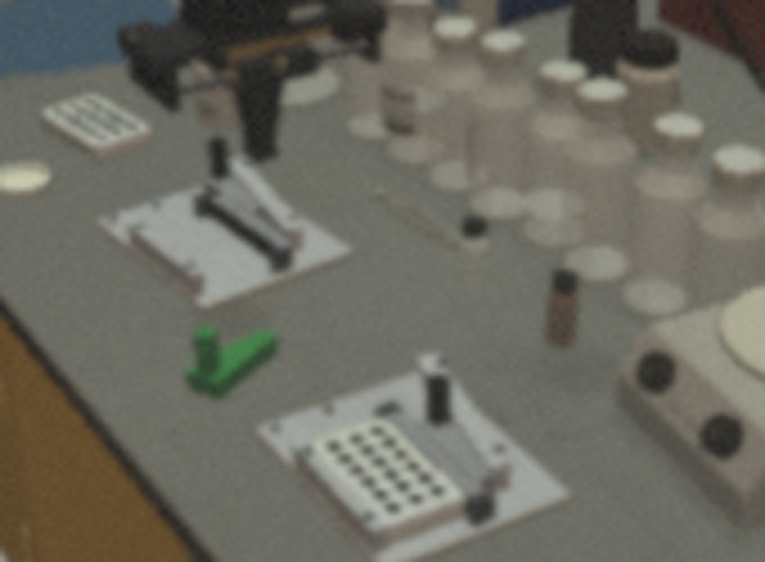

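View pics/t7.png

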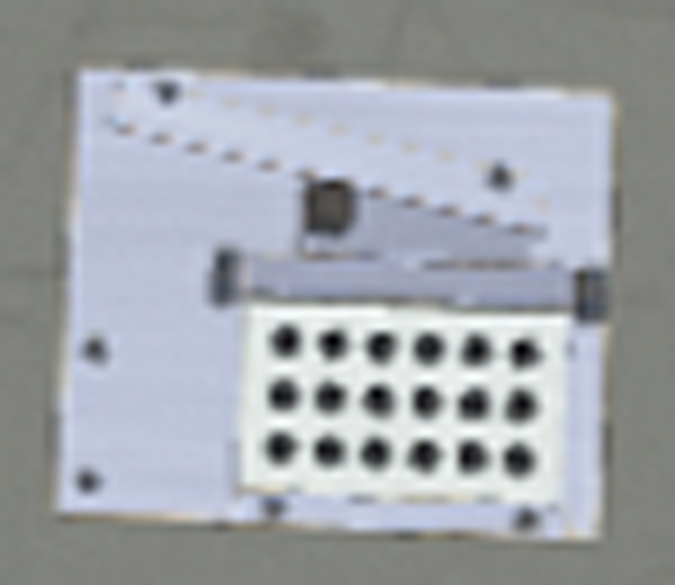

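```bash
python3 - <<'E'
from h import *
f=pickle.load(open("f7.pkl","rb"))["top"]
g=lambda x,y,z:p2w(f,(230+x/9-.45,155+y/9-.45),z).round(1)
print('tab',g(330,207,70),'wells',g(287,342,31),g(525,352,31),g(519,460,31),g(281,447,31))
from rig import manip
f=manip.grab_frame("top"); crop(f,100,130,240,100,3.3,"pics/t8.png")
E
```

```text
tab [ 480.6 -160.7   70. ] wells [ 435.4 -148.2   31. ] [ 434.2 -233.4   31. ] [ 395.5 -232.1   31. ] [ 397.9 -147.    31. ]
```

View pics/t8.png

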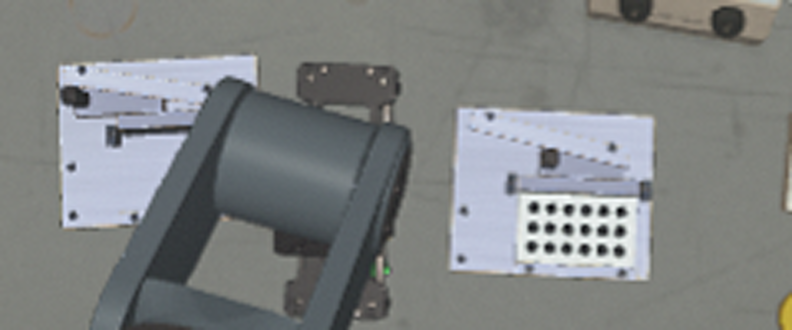

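```bash
python3 -c "
from rig import manip
print(manip.close_job())"
```

```text
the job is handed in; nothing more can be done
None
```

I pushed wedge_1 about 72 mm along its ramp with the shut fingers behind its tab. The resistance rose steadily to about 20.5 N, and then I backed off, moved clear and handed the job in at about 11.6 s.

**Clamp check:** after release the wedge had not sprung back. The tab measured at y ≈ -161 mm, where I expected about -160 mm from the end of the push. The gap between the bar and the heat block had closed, and the block had moved about 5 to 6 mm in the top image towards the fence, less than the 8 mm given. Its near edge now looks to be against the fence, so I took the difference as measurement error. I did not tug on anything to test the clamp.

**Other items:** the empty bay's wedge looked to be in its original place, and I touched neither look-alike.

**What disagreed:** the first pass went over the tab without touching it. In the side and wrist images the real fingertips sat about 28 mm above the reported TCP, so I lowered the tool by that amount and pushed again.

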